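# Load a salvaged battery pack into the sprung test cradle

## Task

Load the black battery pack into the blue-based test cradle, keeping it the same way up: with its tail held high, put its nose end against the brass sprung contact and push the contact back with a firm 12 to 15 N, without ramming it against the end of its travel, then tip the tail down behind the fixed end wall so that the pack lies flat on the floor of the bay, clamped by the spring. Let go, and leave the screw dish, the screwdriver and the disk drive where they lie.

Things in the scene. Friction and masses are not known exactly. Their poses are not given: they have to be found in the camera images.
- pack_center (a point): Centre of the black battery pack, a solid block 46 (its x) x 130 (its y, long axis) x 19 mm (its z, up), about 0.2 kg, lying flat on the table and loose. Grasp it across its 46 mm width near the middle. Either of its ends may be the nose.
- cradle_floor (a point): Nominal middle of the test cradle's bay, on its floor, 18 mm above the table; z up, y along the bay towards the brass contact, x across. Measured on the blue base plate (104 x 232 x 8 mm, fixed). The whole grey bay block on it (floor, end wall, guides, contact) is clamped in slots, shifted -18 to +18 mm along y from nominal: NOT measured, to be felt or seen. It does not shift under load.
- contact_nominal (a point): Nominal centre of the sprung brass contact's face at rest, 60 mm along y from the bay's middle; true one off by the block's shift. Plate 40 mm wide, 2 to 28 mm above the floor; the housing behind stands 32 mm above it. Moves to +y: 4 N starts it, then 1.2 N per mm; 10 N (5 mm) with the pack home, 15 N at the hard end of travel (9 mm). Over 17 N on it is ramming.
- wall_nominal (a point): Nominal middle of the top inner edge of the fixed end wall, 65 mm from the bay's middle towards -y, 13 mm above the floor, 9 mm thick; true one off by the same shift. 125 mm from the resting contact, so the contact must be back 7 to 8.5 mm (12.5 to 14 N) for the tail to clear it. Side guides 50 mm apart, flared, 18 mm high over the floor, only beyond 46 mm (contact end) and 60 mm (wall end) from the bay's middle.
- screw_dish: Round steel screw dish, 77 mm across, 15 mm high, loose bystander; origin at the centre of its underside.
- driver: Precision screwdriver with black and blue handle, 146 mm long, 16 mm thick, loose bystander; origin at the centre of its underside.
- drive: 2.5 inch disk drive, 70 x 100 x 11 mm, loose bystander; origin at the centre of its underside.
Things that resemble listed ones, but are neither listed nor needed, are in the scene too. There is more than one size of the part that bears pack_center; the job needs the smaller.

How it is judged (in metres and radians):
On the way, in this order (a step that is already met when the one before it is completed fails the run):
1. the pack is lifted clear of the table (height (world z) of pack_center above 0.04 m), for 0.1 s.
2. the contact is pushed firmly back by the pack's nose while the tail is still up (contact force between contact_c0 and pack above 11 N and angle between pack_center's own z axis and vertical above 0.1 rad), for 0.1 s.
At the end, for the whole second after the job is handed in: The pack is released and at rest in the bay, same way up: centre within 2 mm of 9.5 mm above the floor, tilt under 0.025 rad, long axis along the bay within 0.1 rad, centre within 4 mm of the bay's middle across it and 21 mm along it, and the sprung contact presses on it with more than 5 N (x of pack_center in the frame of cradle_floor between -0.004 and 0.004 m and y of pack_center in the frame of cradle_floor between -0.021 and 0.021 m and z of pack_center in the frame of cradle_floor between 0.0075 and 0.0115 m and angle between pack_center's own z axis and vertical below 0.025 rad and angle between the y axis of pack_center and the y axis of cradle_floor, either way round below 0.1 rad and contact force between contact_c0 and pack above 5 N and linear speed of pack below 0.01 m/s); the robot touches nothing.
It fails at once if the sprung contact bears more than 17 N from the pack, being rammed against the end of its travel (contact force between contact_c0 and pack above 17 N).
It fails at once if the sprung contact is pushed with more than 5 N by the robot's fingers instead of the pack (contact force between contact_c0 and the fingers above 5 N).
It fails at once if the screw dish is moved by more than 30 mm (distance of screw_dish from where it was at the start of the episode above 0.03 m).
It fails at once if the screwdriver is moved by more than 30 mm (distance of driver from where it was at the start of the episode above 0.03 m).
It fails at once if the disk drive is moved by more than 30 mm (distance of drive from where it was at the start of the episode above 0.03 m).
It also fails if it takes over 61 s, if anything falls off the work surface, if the arm or the gripper's body presses on something with over 40 N, if the wrist force passes 120 N, or if a joint passes its speed limit or range.

## Robot

A 6-joint arm with a two-finger parallel gripper is mounted at the origin on a cart in front of the work surface, level with it; the furniture and walls round the work are solid. World frame = base frame: x ahead of the robot, y to its left, z up, the work surface at z = 0. Lengths are in mm, angles in degrees, forces in N, time in s.
With the tool pointing down it reaches from about 275 to 1000 mm from the base axis. Payload 8.4 kg.
Tool frame: the origin (TCP) lies at the very end of the fingers, on their centre line; the grasp point (between the pads) lies 19 mm behind it; z points along the fingers, y is the line along which they close (so a half turn about z gives the same grasp; the last joint's range is limited). The gripper opens to 85 mm and grips with 20 to 120 N. Pads are 22 mm wide; open, the fingers measure 114 mm over their backs; the gripper's body (76 mm by 85 mm) begins 54 mm behind the grasp point. The pads swing forward as they close: fully open they stand 13 mm farther back than shut.
Start: joints at [70.394, 20.225, 93.587, -0, 66.188, -0.138], TCP at [208.31, 589.266, 231.281] pointing down, gripper open.
Joint ranges: [-150.9, 150.9], [-52.94, 120.26], [3.33, 152.33], [-74.26, 254.26], [0, 154.13], [-172.89, 172.89]. Speed limits (degrees/s): [127.2, 127.2, 159.86, 180, 180, 180].

## Interface

Orientations are given as a 3x3 rotation matrix whose columns are the frame's x, y, z axes.
In Python, from plant import telemetry, read_camera, workorder, models gives the robot as it stands.
- The arm moves only by the tool play_rows, never from a script. Its argument "increments" is a list of rows, each a list of 5 numbers: the shift along the world's x, y, z in m, then the turn about the world's z in degrees, then the finger opening in m, from 0 to 0.0854. In form: [[dx, dy, dz, roll, jaw], ...]. A call has 1 to 12 rows; each row shifts and turns the commanded pose from where the row before left it; what a row does not reach is not made up. A row lasts 1/8 s, in which the tool goes at most 62.5 mm and 10.7 degrees, less where a joint would pass 70% of its speed; a pose out of reach is approached as far as the arm can. A call with a gripper value outside its range is refused whole. The fingers move at their own pace and stop on an object; "newtons" is the grip in N (left out, the last holds). Time passes only in rows, so rows that do not move let the fingers close. It gives the time, the measured TCP pose, the force, the opening and the grip force at its end, in the units of the state.
- telemetry.sense(): the state, without advancing time (a new reading comes with each control period).
- read_camera(name): name is "side" or "top"; returns a dict with "frame" (384x512x3 uint8, blue, green, red), "intrinsics" (3x3 intrinsics, pixels), "R" (3x3) and "t" (3): a world point X has camera coordinates R X + t. Camera axes: x right, y down, z forward; pixel columns grow to the right and rows downward; lengths in mm; the calibration is good to about 2 mm. A picture is of the moment at which its call begins. There is no depth.
- workorder.close_job(): hands the job in; it is judged then, once.
Trained networks look in the newest picture that a camera, given by its name, has taken for a name from the list of things; names that differ only in an ending like _2 or _b are one class to them, and where a whole thing is asked for, a point or a joint stands for the part that bears it (a point fixed in the world has none). Each returns a list of dicts, best first, with "p" (0 to 1); they miss things now and then, are a little off and sometimes report something else, mostly with a low value. They report only what shows in the picture. A call takes as long as a camera call. They do not tell look-alikes from the thing itself.
- models.regions_of(name, camera): "region" (384x512 bool, what is visible of it) and "rect" ([left, top, right, bottom] in pixels, round what is visible of it).
The state is a dict: "t": time; "joint_positions": joint angles; "joint_vel": joint speeds; "tau": joint torques, N m; "tcp_pos": TCP position; "ee_rot": TCP orientation; "contact_force": force on the tool from outside, world axes, zero at the start; "moment": the same for the moment, N m; "width": finger opening in mm; "grasp_force": force on a finger pad.
Only numpy, scipy, OpenCV 4.12 (cv2) and the standard library are available. Lean on these libraries where they do the work, as an engineer would, in place of code of your own. Each camera call takes 0.05 s, during which the arm holds its last target. There are 200 camera calls.

## Working session

There is one attempt and no reset: what is moved stays moved. The work goes in short steps, Python scripts to look and compute and a tool call to move; the robot and the scene stay as the last step left them, time stands still between calls to the robot, and variables do not carry over. Pictures are saved under pics/ and viewed, at most 10 in all, crops included, and the job is handed in when it is done.

Besides the shell and the picture viewer there is one more tool, called after "Request:" as name(argument=value, ...) on one line, values as JSON. play_rows: Moves the arm, as the interface text tells. Its arguments: {"type":"object","properties":{"increments":{"type":"array"},"newtons":{"type":"number"}},"required":["increments"]}

```bash
mkdir -p pics
cat > h.py <<'E'
import numpy as np,cv2
from plant import telemetry, read_camera, workorder, models
def ray(c,u,v):
    K,R,t=[np.array(c[k],float) for k in("intrinsics","R","t")]
    o=-R.T@t.ravel(); d=R.T@np.linalg.solve(K,[u,v,1.]); return o,d
def at(c,u,v,z):
    o,d=ray(c,u,v); return (o+d*(z-o[2])/d[2]).round(1)
def px(c,X):
    K,R,t=[np.array(c[k],float) for k in("intrinsics","R","t")]
    p=K@(R@np.array(X,float)+t.ravel()); return (p[:2]/p[2]).round(1)
E
python3 - <<'E'
from h import *
for n in("top","side"):
    c=read_camera(n); cv2.imwrite(f"pics/{n}0.png",cv2.resize(c["frame"],(800,600),interpolation=cv2.INTER_CUBIC))
    print(n,ray(c,256,192))
    for nm in("pack_center","cradle_floor","contact_nominal","screw_dish","driver","drive"):
        for r in models.regions_of(nm,n):
            m=r["region"].astype(np.uint8); (cx,cy),s,a=cv2.minAreaRect(cv2.findNonZero(m))
            print(nm,round(r["p"],2),r["rect"],m.sum(),[round(x,1) for x in(cx,cy,*s,a)],at(c,cx,cy,19))
E
```

```text
top (array([ 367.80008837, -388.96024621,  869.80455656]), array([ 1.73995968e-01,  7.87327921e-06, -9.85069685e-01]))
pack_center 0.85 [331.2, 153.4, 368.6, 222.5] 1642 [349.5, 186.1, 24.9, 67.5, 15.5] [ 532.  -618.2   19. ]
pack_center 0.66 [258.7, 187.2, 297.4, 238.7] 977 [276.1, 212.9, 53.3, 18.9, 60.3] [ 466.5 -437.3   19. ]
pack_center 0.56 [134.7, 255.6, 187.2, 288.8] 202 [161.7, 270.8, 5.8, 58.7, 59.0] [ 331.7 -167.3   19. ]
pack_center 0.29 [156.2, 120.4, 210.6, 216.1] 3688 [181.3, 167.7, 42.1, 92.7, 12.7] [ 579.9 -203.8   19. ]
cradle_floor 0.97 [147.3, 125.8, 209.0, 218.2] 3637 [180.9, 167.6, 42.7, 91.3, 12.3] [ 580.2 -202.9   19. ]
contact_nominal 0.8 [149.5, 121.1, 215.2, 215.7] 3681 [181.4, 168.0, 41.9, 91.2, 13.6] [ 579.3 -204.1   19. ]
screw_dish 0.91 [220.8, 104.6, 245.6, 135.2] 684 [233.0, 120.0, 28.3, 28.3, 45.0] [ 704.7 -331.    19. ]
drive 0.76 [203.2, 258.0, 249.1, 290.4] 1267 [223.5, 271.0, 30.0, 43.0, 90.0] [ 330.7 -312.1   19. ]
drive 0.73 [149.9, 122.7, 212.9, 215.7] 3738 [181.6, 167.8, 41.9, 93.2, 13.7] [ 579.8 -204.7   19. ]
side (array([   30.58346922, -1
[... 327 characters left out ...]
2.3, 176.4] 1928 [235.2, 155.6, 30.5, 88.7, 81.0] [ 588.  -198.2   19. ]
cradle_floor 0.58 [188.9, 134.2, 279.1, 180.4] 1960 [234.6, 156.0, 30.0, 87.7, 80.1] [ 585.6 -199.1   19. ]
contact_nominal 0.95 [192.2, 136.2, 282.8, 174.9] 1912 [235.6, 155.4, 30.2, 87.8, 80.8] [ 589.4 -197.7   19. ]
screw_dish 0.76 [285.6, 160.4, 314.2, 178.6] 386 [298.5, 169.0, 16.0, 27.0, 90.0] [ 699.4 -341.5   19. ]
screw_dish 0.26 [121.8, 168.0, 167.4, 184.7] 196 [142.4, 175.3, 45.9, 6.0, 18.4] [ 329.8 -179.8   19. ]
driver 0.67 [121.5, 165.7, 152.0, 183.2] 176 [135.4, 173.3, 30.7, 6.6, 18.4] [ 317.4 -161.7   19. ]
drive 0.61 [141.4, 192.2, 181.4, 221.5] 859 [162.2, 203.7, 28.4, 37.6, 72.5] [ 326.9 -325.    19. ]
```

View pics/top0.png

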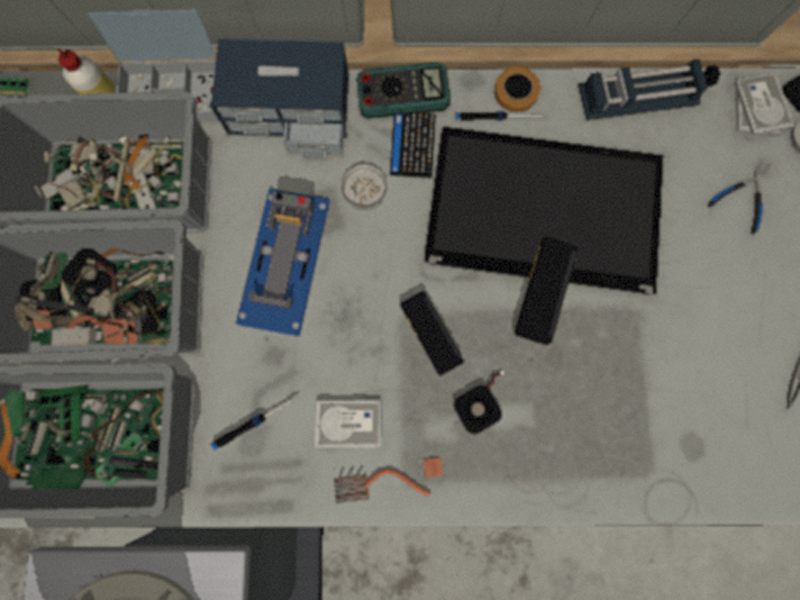

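View pics/side0.png

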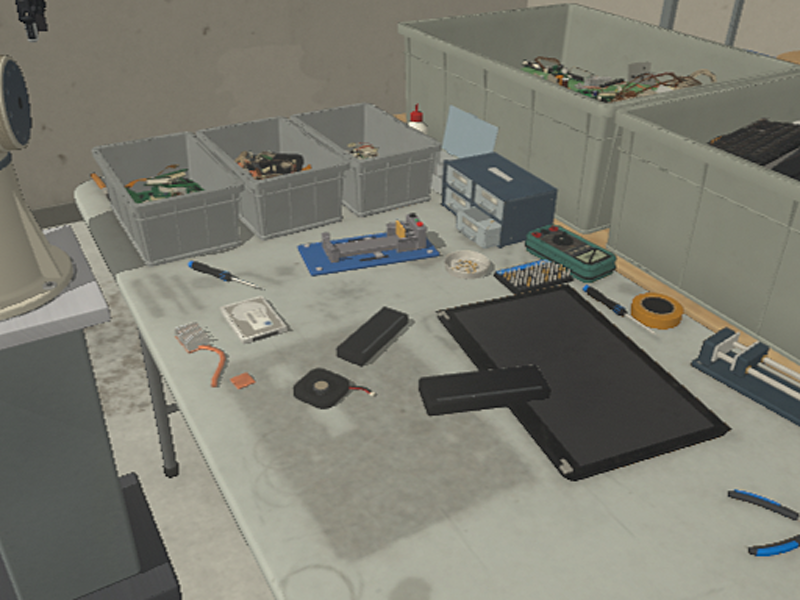

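Run:
```python
from h import *
s=telemetry.sense(); print(s["tcp_pos"],np.array(s["ee_rot"]).round(3).tolist(),s["t"])
ct=read_camera("top"); cs=read_camera("side")
def crop(c,x0,y0,w,h,k): return cv2.resize(c["frame"][y0:y0+h,x0:x0+w],(w*k,h*k),interpolation=cv2.INTER_CUBIC)
a=crop(ct,145,112,70,110,5); b=crop(cs,185,130,100,55,4)
im=np.zeros((550,760,3),np.uint8); im[:550,:350]=a; im[:220,355:755]=b
cv2.imwrite("pics/crop1.png",im)
for n,c in(("top",ct),("side",cs)):
    f=c["frame"]; hsv=cv2.cvtColor(f,cv2.COLOR_BGR2HSV)
    m=cv2.inRange(hsv,(100,130,60),(125,255,255)); k,l,st,ce=cv2.connectedComponentsWithStats(m)
    M=np.zeros_like(m); x,y,X,Y=(145,112,215,222) if n=="top" else (185,130,285,182); M[y:Y,x:X]=m[y:Y,x:X]
    r=cv2.minAreaRect(cv2.findNonZero(M)); B=cv2.boxPoints(r); print(n,r,B.round(1).tolist())
    W=np.array([at(c,u+.0,v,8) for u,v in B]); print(W.tolist(),W.mean(0),[np.linalg.norm(W[i]-W[i-1]).round(1) for i in range(4)])
    # pack: dark
    g=f.max(2); x,y,X,Y=(252,180,302,245) if n=="top" else (212,190,268,240)
    M=np.zeros_like(m); M[y:Y,x:X]=(g[y:Y,x:X]<75)*255
    k,l,st,ce=cv2.connectedComponentsWithStats(M); i=1+st[1:,4].argmax()
    r=cv2.minAreaRect(cv2.findNonZero((l==i).astype(np.uint8))); B=cv2.boxPoints(r); W=np.array([at(c,u,v,19) for u,v in B])
    print("pack",st[i],r,W.tolist(),W.mean(0),[np.linalg.norm(W[i]-W[i-1]).round(1) for i in range(4)])
```

```text
[208.31444072 589.28386382 231.29935464] [[-0.943, 0.333, 0.0], [0.333, 0.943, 0.0], [-0.0, 0.0, -1.0]] 0.7
top ((180.69442749023438, 166.93157958984375), (39.8056640625, 89.8649673461914), 12.619321823120117) [[151.5, 206.39999389648438], [171.10000610351562, 118.69999694824219], [209.89999389648438, 127.4000015258789], [190.3000030517578, 215.10000610351562]]
[[485.0, -131.7, 8.0], [713.3, -170.1, 8.0], [689.1, -271.1, 8.0], [463.3, -228.0, 8.0]] [ 587.675 -200.225    8.   ] [np.float64(98.7), np.float64(231.5), np.float64(103.9), np.float64(229.9)]
pack [ 256  186   41   54 1007] ((276.2420654296875, 212.27708435058594), (53.71125030517578, 19.313701629638672), 61.38954162597656) [[514.8, -386.3, 19.0], [537.7, -428.0, 19.0], [422.5, -488.0, 19.0], [400.8, -447.1, 19.0]] [ 468.95 -437.35   19.  ] [np.float64(129.2), np.float64(47.6), np.float64(129.9), np.float64(46.3)]
side ((235.496337890625, 160.47555541992188), (19.77872657775879, 87.5703125), 81.46923065185547) [[190.6999969482422, 157.1999969482422], [277.29998779296875, 144.1999969482422], [280.29998779296875, 163.8000030517578], [193.6999969482422, 176.8000030517578]]
[[484.8, -130.2, 8.0], [740.1, -176.2, 8.0], [683.6, -278.8, 8.0], [448.3, -230.7, 8.0]] [ 589.2   -203.975    8.   ] [np.float64(106.9), np.float64(259.4), np.float64(117.1), np.float64(240.2)]
pack [216 197  45  38 814] ((237.81321716308594, 214.79620361328125), (19.104578018188477, 50.00362014770508), 47.48955535888672) [[394.0, -454.2, 19.0], [533.3, -373.4, 19.0], [529.3, -440.5, 19.0], [395.8, -511.6, 19.0]] [ 463.1   -444.925   19.   ] [np.float64(57.4), np.float64(161.0), np.float64(67.2), np.float64(151.3)]
```

View pics/crop1.png

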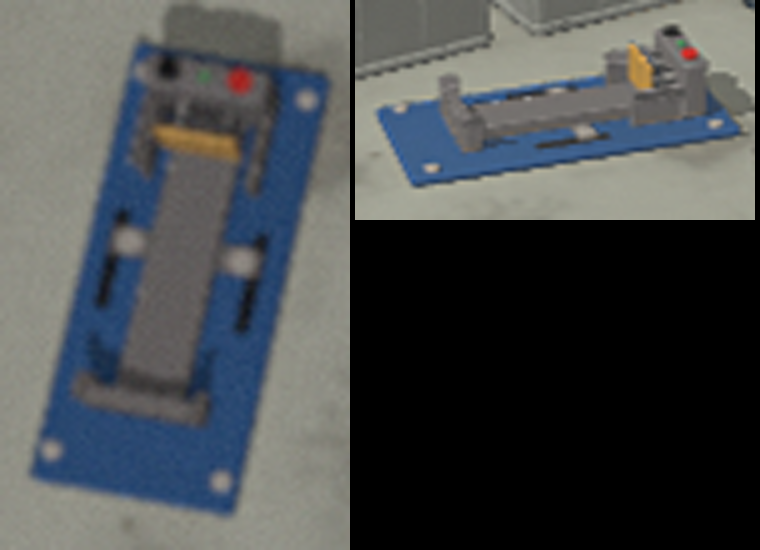

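```bash
cat > fit.py <<'E'
from h import *
from scipy.optimize import minimize
def hull(c,x,y,yaw,L,W,z0,z1):
    ca,sa=np.cos(yaw),np.sin(yaw)
    P=[px(c,[x+a*ca-b*sa,y+a*sa+b*ca,z]) for a in(-L/2,L/2) for b in(-W/2,W/2) for z in(z0,z1)]
    return cv2.convexHull(np.array(P,np.float32))
def fit(cams,masks,p0,L,W,z0,z1):
    H=[cv2.convexHull(cv2.findNonZero(m)).astype(np.float32) for m in masks]
    def cost(p):
        s=0
        for c,m,h in zip(cams,masks,H):
            q=hull(c,p[0],p[1],p[2]/50,L,W,z0,z1)
            im=np.zeros((384*4,512*4),np.uint8); cv2.fillConvexPoly(im,np.round((q+.5)*64-.0).astype(np.int32),255,shift=4)
            s+=np.abs(cv2.resize(im,(512,384),interpolation=cv2.INTER_AREA)/255.-m/255.).sum()
        return s
    r=minimize(cost,[p0[0],p0[1],p0[2]*50],method="Nelder-Mead",options=dict(initial_simplex=np.array([[0,0,0],[8,0,0],[0,8,0],[0,0,5]])+[p0[0],p0[1],p0[2]*50]))
    return r.x[0].round(1),r.x[1].round(1),np.degrees(r.x[2]/50).round(2),round(r.fun,1)
def hullmask(m):
    o=np.zeros_like(m); cv2.fillConvexPoly(o,cv2.convexHull(cv2.findNonZero(m)),255); return o
E
python3 - <<'E'
from fit import *
ct=read_camera("top"); cs=read_camera("side"); ms=[]; pk=[]
for n,c in(("top",ct),("side",cs)):
    f=c["frame"]; hsv=cv2.cvtColor(f,cv2.COLOR_BGR2HSV)
    m=cv2.inRange(hsv,(100,130,60),(125,255,255)); M=np.zeros_like(m); x,y,X,Y=(145,112,215,222) if n=="top" else (185,130,285,182); M[y:Y,x:X]=m[y:Y,x:X]; ms.append(hullmask(M))
    g=f.max(2); x,y,X,Y=(252,180,302,245) if n=="top" else (212,190,268,240)
    M=np.zeros_like(m); M[y:Y,x:X]=(g[y:Y,x:X]<75)*255
    k,l,st,ce=cv2.connectedComponentsWithStats(M); pk.append((l==1+st[1:,4].argmax()).astype(np.uint8)*255)
for C,A,B in(([ct],ms[:1],pk[:1]),([cs],ms[1:],pk[1:]),([ct,cs],ms,pk)):
    print("plate",fit(C,A,(587,-200,-.18),232,104,0,8)); print("pack",fit(C,B,(467,-438,.48),130,46,0,19))
b=cv2.inRange(cv2.cvtColor(ct["frame"],cv2.COLOR_BGR2HSV),(12,110,120),(28,255,255))[112:160,145:215]; r=cv2.minAreaRect(cv2.findNonZero(b)); print(r,at(ct,r[0][0]+145,r[0][1]+112,46))
print("wall in",at(ct,175.2,188.4,31))
E
```

```text
plate (np.float64(588.3), np.float64(-200.8), np.float64(-10.83), np.float64(230.9))
pack (np.float64(469.4), np.float64(-437.3), np.float64(28.4), np.float64(62.2))
plate (np.float64(587.4), np.float64(-194.4), np.float64(-10.31), np.float64(277.5))
pack (np.float64(470.4), np.float64(-432.4), np.float64(32.47), np.float64(159.7))
plate (np.float64(589.0), np.float64(-198.9), np.float64(-10.67), np.float64(528.5))
pack (np.float64(469.1), np.float64(-437.2), np.float64(28.94), np.float64(247.8))
((38.653846740722656, 27.730770111083984), (15.689291000366211, 3.9223227500915527), 11.309932708740234) [ 643.6 -212.8   46. ]
wall in [ 525.6 -193.7   31. ]
```

Request:
play_rows(increments=[[0.014,-0.0573,0.006,-7.33,0.085],[0.014,-0.0573,0.006,-7.33,0.085],[0.014,-0.0573,0.006,-7.33,0.085],[0.014,-0.0573,0.006,-7.33,0.085],[0.014,-0.0573,0.006,-7.33,0.085],[0.014,-0.0573,0.006,-7.33,0.085],[0.014,-0.0573,0.006,-7.33,0.085],[0.014,-0.0573,0.006,-7.33,0.085],[0.014,-0.0573,0.006,-7.33,0.085]])

```text
t: 2.02
tcp_pos: [334.5, 71.9, 285.9]
ee_rot: [[-0.076, 0.997, 0.002], [0.997, 0.076, 0.0], [0.0, 0.002, -1.0]]
contact_force: [1.3, 0.2, -0.6]
width: 85.1
grasp_force: 0.0
```

Request:
play_rows(increments=[[0.014,-0.0573,0,-7.33,0.085],[0.014,-0.0573,0,-7.33,0.085],[0.014,-0.0573,0,-7.33,0.085],[0.014,-0.0573,0,-7.33,0.085],[0.014,-0.0573,0,-7.33,0.085],[0.014,-0.0573,-0.02,-7.33,0.085],[0.014,-0.0573,-0.03,-7.33,0.085],[0.014,-0.0573,-0.03,-7.33,0.085],[0.014,-0.0573,-0.03,-7.33,0.085],[0,0,-0.03,0,0.085],[0,0,0,0,0.085]])

```text
t: 3.4
tcp_pos: [456.4, -431.7, 147.6]
ee_rot: [[0.878, 0.478, -0.004], [0.478, -0.878, 0.004], [-0.002, -0.005, -1.0]]
contact_force: [-0.8, 0.9, 0.3]
width: 85.1
grasp_force: 0.0
```

Request:
play_rows(increments=[[0.0025,-0.0114,0,0,0.085],[0,0,-0.045,0,0.085],[0,0,-0.045,0,0.085],[0,0,-0.035,0,0.085],[0,0,-0.019,0,0.085],[0,0,0,0,0.085]])

```text
t: 4.15
tcp_pos: [460.7, -444.1, 6.4]
ee_rot: [[0.878, 0.479, -0.0], [0.479, -0.878, 0.0], [-0.0, -0.0, -1.0]]
contact_force: [-0.2, 0.1, -0.6]
width: 85.0
grasp_force: 0.0
```

Request:
play_rows(increments=[[0,0,0,0,0.04],[0,0,0,0,0.04],[0,0,0,0,0.04],[0,0,0,0,0.04],[0,0,0,0,0.04],[0,0,0,0,0.04]], newtons=25)

```text
t: 4.9
tcp_pos: [461.1, -444.5, 7.8]
ee_rot: [[0.878, 0.479, 0.001], [0.479, -0.878, -0.001], [0.001, 0.002, -1.0]]
contact_force: [-1.4, 2.3, 7.3]
width: 44.6
grasp_force: 25.3
```

Request:
play_rows(increments=[[0,0,0.02,0,0.04],[0,0,0.04,0,0.04],[0,0,0.04,0,0.04],[0,0,0,0,0.04],[0,0,0,0,0.04]])

```text
t: 5.52
tcp_pos: [460.2, -443.7, 106.5]
ee_rot: [[0.878, 0.479, 0.0], [0.479, -0.878, 0.0], [0.0, -0.0, -1.0]]
contact_force: [-0.2, -0.1, -2.2]
width: 44.4
grasp_force: 27.1
```

Run:
```python
from h import *
cs=read_camera("side"); s=telemetry.sense(); print(s["tcp_pos"],s["contact_force"],s["moment"],s["width"],s["grasp_force"])
u,v=px(cs,np.array(s["tcp_pos"])).astype(int); print(u,v)
cv2.imwrite("pics/s2.png",cv2.resize(cs["frame"][v-50:v+50,u-70:u+70],(700,500),interpolation=cv2.INTER_CUBIC))
```

```text
[ 459.85455754 -443.43506897  105.69297376] [-0.36902003  0.55013179 -1.99308195] [-0.02839276  0.01210183  0.05234665] 44.283443549231 27.08570659160614
237 181
```

View pics/s2.png

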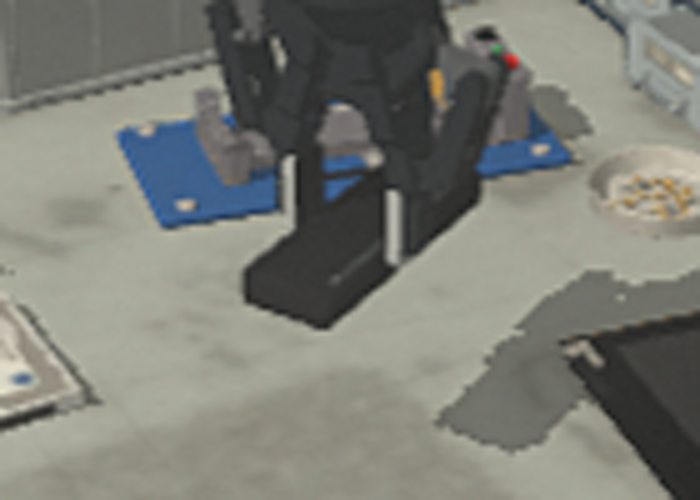

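Request:
play_rows(increments=[[0.0142,0.0418,0,-6.55,0.04],[0.0142,0.0418,0,-6.55,0.04],[0.0142,0.0418,0,-6.55,0.04],[0.0142,0.0418,0,-6.55,0.04],[0.0142,0.0418,0,-6.55,0.04],[0.0142,0.0418,0,-6.55,0.04],[0,0,0,0,0.04],[0,0,0,0,0.04]])

```text
t: 6.58
tcp_pos: [545.0, -193.2, 105.4]
ee_rot: [[0.983, -0.184, -0.002], [-0.184, -0.983, 0.0], [-0.002, 0.0, -1.0]]
contact_force: [0.2, -0.6, -1.7]
width: 44.3
grasp_force: 27.1
```

Run:
```python
from h import *
s=telemetry.sense(); print(s["tcp_pos"],s["ee_rot"][:,1],s["contact_force"],s["width"])
c=read_camera("top"); cs=read_camera("side")
im=np.zeros((560,800,3),np.uint8)
u,v=px(c,s["tcp_pos"]).astype(int); print(u,v); u0,v0=u-38,v-60; im[:,:380]=cv2.resize(c["frame"][v0:v0+112,u0:u0+76],None,fx=5,fy=5,interpolation=cv2.INTER_CUBIC)
u,v=px(cs,s["tcp_pos"]).astype(int); u1,v1=u-40,v-40; im[:400,390:790]=cv2.resize(cs["frame"][v1:v1+80,u1:u1+80],None,fx=5,fy=5,interpolation=cv2.INTER_CUBIC)
print(u0,v0,u1,v1); cv2.imwrite("pics/s3.png",im)
```

```text
[ 544.97537284 -193.21130062  105.36716084] [-1.83859240e-01 -9.82952582e-01  4.71775334e-05] [ 0.20800848 -0.61899684 -1.70276582] 44.26376368669406
167 173
129 113 179 89
```

View pics/s3.png

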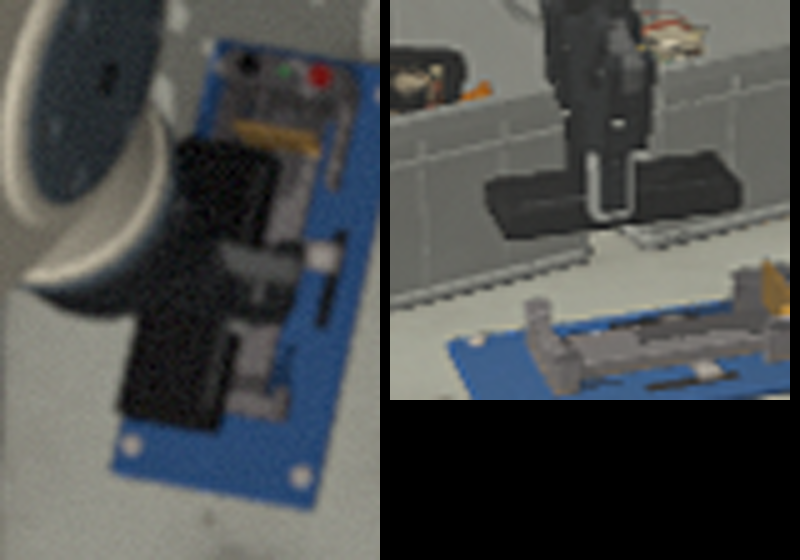

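Run:
```python
from h import *
c=read_camera("top")
y=np.radians(-10.7); U=np.array([np.cos(y),np.sin(y)]); N=np.array([-U[1],U[0]]); O=np.array([588.3,-200.6])
def al(p): d=np.array(p)[:2]-O; return (d@U).round(1),(d@N).round(1)
print("floor mid",al(at(c,145+179.3/5,112+270/5,18)),"L",al(at(c,145+143.5/5,166,18)),"R",al(at(c,145+215/5,166,18)))
print("wall outer mid",al(at(c,145+141/5,112+402/5,31)),"ends",al(at(c,145+75/5,112+385/5,33)),al(at(c,145+212/5,112+412/5,33)))
print("housing ends",al(at(c,145+160/5,112+75/5,50)),al(at(c,145+272/5,112+98/5,50)))
print("brass ends",al(at(c,145+153/5,112+135/5,46)),al(at(c,145+240/5,112+152/5,46)))
print("tail",al(at(c,153,195.4,98)),al(at(c,173.4,199,98)))
print("tcp",al(telemetry.sense()["tcp_pos"]))
f=c["frame"];
```

```text
floor mid (np.float64(-3.3), np.float64(-2.5)) L (np.float64(-6.5), np.float64(15.1)) R (np.float64(-0.0), np.float64(-19.8))
wall outer mid (np.float64(-73.4), np.float64(-2.3)) ends (np.float64(-71.3), np.float64(30.4)) (np.float64(-72.2), np.float64(-37.6))
housing ends (np.float64(84.4), np.float64(20.4)) (np.float64(82.7), np.float64(-36.1))
brass ends (np.float64(54.9), np.float64(18.1)) (np.float64(54.1), np.float64(-25.7))
tail (np.float64(-96.7), np.float64(22.3)) (np.float64(-96.3), np.float64(-24.0))
tcp (np.float64(-43.6), np.float64(-1.7))
```

Run:
```python
from h import *
c=read_camera("top"); 
y=np.radians(-10.7); U=np.array([np.cos(y),np.sin(y)]); N=np.array([-U[1],U[0]]); O=np.array([588.3,-200.6])
old=cv2.imread("pics/top0.png").astype(np.float32); new=c["frame"].astype(np.float32)
def edge(img,sc,aa,z,l0,l1,ch=None,across=True):
    acc=0; ls=np.arange(l0,l1,.25)
    for a in aa:
        P=[O+a*U+l*N if across else O+l*U+a*N for l in ls]
        q=np.array([px(c,[*p,z]) for p in P]); q=(q+.5)*sc-.5
        acc=acc+cv2.remap(img,q[:,0].astype(np.float32)[None],q[:,1].astype(np.float32)[None],cv2.INTER_LINEAR)[0]
    g=acc/len(aa); g=g.mean(1) if ch is None else g[:,ch]-g.mean(1)
    g=cv2.GaussianBlur(g[None],(0,0),4)[0]; d=np.abs(np.gradient(g)); i=d[8:-8].argmax()+8
    w=slice(max(i-10,0),i+11); return round(float((ls[w]*d[w]).sum()/d[w].sum()),2),round(float(d[i]),2)
S=1.5625
mid=range(-45,-15,3)
print("floor L,R",edge(old,S,mid,18,8,28,2),edge(old,S,mid,18,-30,-10,2))
print("plate L,R",edge(old,S,range(-90,60,5),8,40,64,0),edge(old,S,range(-90,60,5),8,-64,-42,0))
T=range(-92,-72,2)
print("pack L top,R bottom",edge(new,1,T,117,15,35,0),edge(new,1,T,98,-34,-16,0))
W=range(-18,16,2)
print("pack tail (bottom z98)",edge(new,1,W,98,-110,-85,None,False))
print("wall inner z31",edge(old,S,W,31,-70,-54,None,False),"outer",edge(old,S,W,31,-84,-68,2,False))
print("plate ends",edge(old,S,range(-40,40,4),8,-126,-105,0,False))
print("brass z46 front",edge(old,S,W,46,40,54,0,False),edge(old,S,W,46,52,66,0,False))
```

```text
floor L,R (17.49, 1.58) (-18.99, 1.68)
plate L,R (50.06, 1.99) (-51.54, 1.98)
pack L top,R bottom (19.24, 0.3) (-21.85, 0.41)
pack tail (bottom z98) (-98.01, 2.37)
wall inner z31 (-67.59, 1.51) outer (-79.72, 1.78)
plate ends (-116.55, 1.98)
brass z46 front (50.26, 1.93) (61.75, 2.18)
```

Request:
play_rows(increments=[[-0.0028,0.0012,-0.02,0,0.04],[0,0,-0.025,0,0.04],[0,0,-0.015,0,0.04],[0,0,0,0,0.04],[0,0,-0.003,0,0.04],[0,0,0,0,0.04]], newtons=20)

```text
t: 7.52
tcp_pos: [543.3, -192.2, 43.8]
ee_rot: [[0.983, -0.186, 0.001], [-0.186, -0.983, -0.0], [0.001, 0.0, -1.0]]
contact_force: [-0.5, 0.1, -1.9]
width: 44.4
grasp_force: 27.1
```

Request:
play_rows(increments=[[0,0,-0.002,0,0.04],[0,0,-0.002,0,0.04],[0,0,0,0,0.04]])

```text
t: 7.9
tcp_pos: [542.8, -191.9, 39.2]
ee_rot: [[0.983, -0.186, -0.0], [-0.186, -0.983, 0.0], [-0.0, -0.0, -1.0]]
contact_force: [0.7, 0.2, -2.9]
width: 44.6
grasp_force: 27.1
```

Request:
play_rows(increments=[[0,0,-0.0015,0,0.04],[0,0,-0.0015,0,0.04],[0,0,0,0,0.04]])

```text
t: 8.28
tcp_pos: [544.0, -192.2, 37.2]
ee_rot: [[0.983, -0.186, 0.002], [-0.186, -0.983, -0.001], [0.002, 0.0, -1.0]]
contact_force: [0.3, 0.2, 6.2]
width: 44.2
grasp_force: 28.2
```

Request:
play_rows(increments=[[0,0,-0.0015,0,0.04],[0,0,-0.0015,0,0.04],[0,0,0,0,0.04]])

```text
t: 8.65
tcp_pos: [545.3, -192.5, 34.8]
ee_rot: [[0.983, -0.186, 0.005], [-0.186, -0.983, -0.001], [0.005, 0.0, -1.0]]
contact_force: [3.4, 0.8, 8.0]
width: 44.4
grasp_force: 29.0
```

Request:
play_rows(increments=[[0,0,-0.0015,0,0.04],[0,0,-0.0015,0,0.04],[0,0,0,0,0.04]])

```text
t: 9.02
tcp_pos: [545.7, -192.6, 34.1]
ee_rot: [[0.983, -0.186, 0.006], [-0.186, -0.983, -0.002], [0.006, 0.0, -1.0]]
contact_force: [-5.6, 4.2, 35.8]
width: 44.3
grasp_force: 32.3
```

Run:
```python
from h import *
s=telemetry.sense(); print(s["tcp_pos"],s["contact_force"],s["moment"])
cs=read_camera("side")
u,v=px(cs,s["tcp_pos"]).astype(int); u1,v1=u-40,v-40; print(u1,v1)
cv2.imwrite("pics/s4.png",cv2.resize(cs["frame"][v1:v1+75,u1:u1+100],None,fx=8,fy=8,interpolation=cv2.INTER_CUBIC))
```

```text
[ 545.70956667 -192.64290423   34.14119359] [-5.61325304  4.22024012 35.82224333] [ 0.66733296  0.87709562 -0.00963179]
180 113
```

View pics/s4.png

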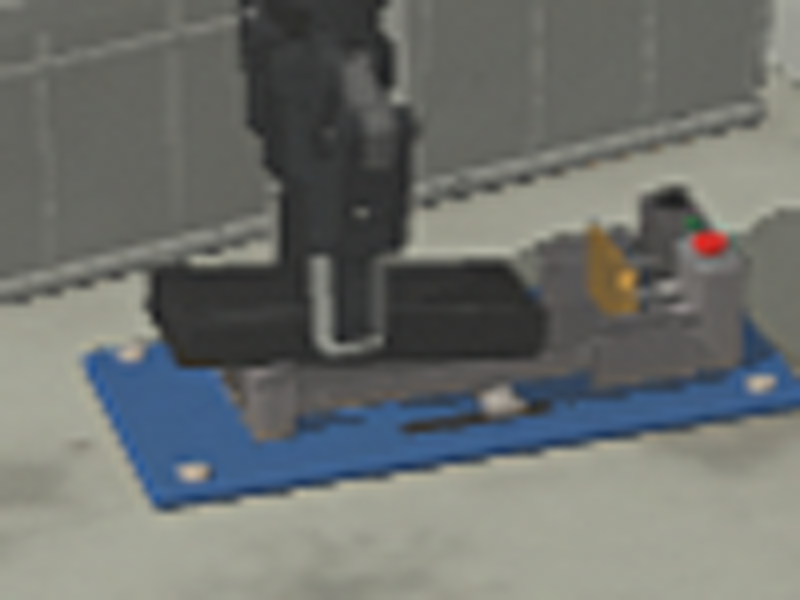

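Request:
play_rows(increments=[[0,0,0.005,0,0.04],[0,0,0.004,0,0.04],[0,0,0,0,0.04],[0,0,0,0,0.04]], newtons=45)

```text
t: 9.57
tcp_pos: [542.5, -191.9, 38.8]
ee_rot: [[0.983, -0.186, -0.001], [-0.186, -0.983, 0.0], [-0.001, -0.0, -1.0]]
contact_force: [-0.1, -0.6, -2.6]
width: 44.0
grasp_force: 46.0
```

```bash
cat > al.py <<'E'
from h import *
y=np.radians(-10.7); U=np.array([np.cos(y),np.sin(y)]); N=np.array([-U[1],U[0]]); O=np.array([588.3,-200.6])
s=telemetry.sense(); d=np.array(s["tcp_pos"])[:2]-O; F=np.array(s["contact_force"])
print("a",(d@U).round(2),"l",(d@N).round(2),"z",s["tcp_pos"][2].round(2),"Fa",(F[:2]@U).round(1),"Fl",(F[:2]@N).round(1),"Fz",F[2].round(1),"M",np.round(s["moment"],2),s["t"])
E
python3 al.py
```

```text
a -46.61 l 0.06 z 38.82 Fa 0.0 Fl -0.6 Fz -2.6 M [-0.01  0.   -0.07] 9.575
```

```bash
cat > tilt.py <<'E'
from al import *
c=read_camera("side"); img=c["frame"].astype(np.float32).mean(2)
a0=d@U; l0=d@N-23; res=[]
for da in list(range(-48,-16,4))+list(range(20,72,4)):
    zs=np.arange(-22,14,.25)+s["tcp_pos"][2]-7.8
    q=np.array([px(c,[*(O+(a0+da)*U+l0*N),z]) for z in zs],np.float32)
    g=cv2.remap(img,q[:,:1].copy(),q[:,1:].copy(),cv2.INTER_LINEAR)[:,0]
    g=cv2.GaussianBlur(g[None],(0,0),3)[0]; D=-np.gradient(g); i=D.argmax()
    res.append((da,zs[i],D[i]))
res=np.array(res); k=res[:,2]>.5*np.median(res[:,2]); p=np.polyfit(res[k,0],res[k,1],1)
for _ in range(3):
    r=np.abs(res[:,1]-np.polyval(p,res[:,0]))<2; p=np.polyfit(res[r,0],res[r,1],1)
print("tilt",-p[0].round(3),"bottom z at grip",p[1].round(1),r.sum()); print(res[:,:2].round(1).tolist())
E
python3 tilt.py
```

```text
a -46.61 l 0.06 z 38.82 Fa 0.0 Fl -0.6 Fz -2.6 M [-0.01  0.   -0.07] 9.575
tilt 0.19 bottom z at grip 31.7 7
[[-48.0, 41.5], [-44.0, 40.8], [-40.0, 37.5], [-36.0, 27.3], [-32.0, 39.3], [-28.0, 35.5], [-24.0, 35.0], [-20.0, 37.3], [20.0, 33.5], [24.0, 33.0], [28.0, 32.0], [32.0, 31.5], [36.0, 31.0], [40.0, 30.3], [44.0, 29.8], [48.0, 29.0], [52.0, 13.0], [56.0, 12.5], [60.0, 12.0], [64.0, 10.8], [68.0, 27.0]]
```

Request:
play_rows(increments=[[0.0097,-0.0023,0,0,0.04],[0.0098,-0.0019,0,0,0.04],[0,0,0,0,0.04],[0.002,-0.0004,0,0,0.04],[0,0,0,0,0.04]])

```text
t: 10.25
tcp_pos: [564.3, -196.5, 39.2]
ee_rot: [[0.983, -0.186, -0.0], [-0.186, -0.983, 0.0], [-0.0, -0.0, -1.0]]
contact_force: [0.8, 0.3, -1.4]
width: 43.6
grasp_force: 46.0
```

```bash
python3 al.py
```

```text
a -24.33 l -0.46 z 39.21 Fa 0.7 Fl 0.5 Fz -1.4 M [-0.    0.05  0.  ] 10.25
```

Request:
play_rows(increments=[[0.002,-0.0004,0,0,0.04],[0,0,0,0,0.04],[0.001,-0.0002,0,0,0.04],[0,0,0,0,0.04]])

```text
t: 10.75
tcp_pos: [567.4, -197.2, 39.3]
ee_rot: [[0.983, -0.186, 0.0], [-0.186, -0.983, -0.0], [0.0, -0.0, -1.0]]
contact_force: [0.3, 0.4, -1.7]
width: 43.8
grasp_force: 46.0
```

```bash
python3 al.py
```

```text
a -21.13 l -0.54 z 39.31 Fa 0.2 Fl 0.5 Fz -1.7 M [ 0.05  0.02 -0.02] 10.75
```

Request:
play_rows(increments=[[0.002,-0.0004,0,0,0.04],[0,0,0,0,0.04],[0.001,-0.0002,0,0,0.04],[0,0,0,0,0.04]])

```text
t: 11.25
tcp_pos: [570.5, -197.8, 39.3]
ee_rot: [[0.983, -0.186, 0.0], [-0.186, -0.983, -0.0], [0.0, 0.0, -1.0]]
contact_force: [-0.9, 0.1, -1.6]
width: 43.9
grasp_force: 46.0
```

Request:
play_rows(increments=[[0.002,-0.0004,0,0,0.04],[0,0,0,0,0.04],[0.001,-0.0002,0,0,0.04],[0,0,0,0,0.04]])

```text
t: 11.75
tcp_pos: [572.5, -198.2, 39.0]
ee_rot: [[0.983, -0.186, -0.002], [-0.186, -0.983, 0.0], [-0.002, -0.0, -1.0]]
contact_force: [-5.3, -0.0, -1.1]
width: 44.0
grasp_force: 46.0
```

```bash
python3 al.py
```

```text
a -15.97 l -0.54 z 39.0 Fa -5.2 Fl -1.0 Fz -1.1 M [ 0.09  0.67 -0.04] 11.75
```

Request:
play_rows(increments=[[0.002,-0.0004,0,0,0.04],[0,0,0,0,0.04],[0.002,-0.0004,0,0,0.04],[0,0,0,0,0.04],[0,0,0,0,0.04]])

```text
t: 12.38
tcp_pos: [575.6, -198.7, 38.7]
ee_rot: [[0.983, -0.186, -0.004], [-0.186, -0.983, 0.001], [-0.004, -0.0, -1.0]]
contact_force: [-8.4, 1.1, 0.6]
width: 43.5
grasp_force: 46.1
```

```bash
python3 al.py
```

```text
a -12.8 l -0.51 z 38.74 Fa -8.4 Fl -0.5 Fz 0.6 M [ 0.17  1.2  -0.02] 12.375
```

Request:
play_rows(increments=[[0.001,-0.0002,0,0,0.04],[0,0,0,0,0.04],[0.001,-0.0002,0,0,0.04],[0,0,0,0,0.04],[0,0,0,0,0.04]])

```text
t: 13.0
tcp_pos: [577.1, -199.0, 38.6]
ee_rot: [[0.983, -0.186, -0.005], [-0.186, -0.983, 0.001], [-0.005, -0.0, -1.0]]
contact_force: [-9.9, 1.6, 0.1]
width: 44.1
grasp_force: 46.2
```

```bash
python3 al.py
```

```text
a -11.32 l -0.51 z 38.62 Fa -10.0 Fl -0.3 Fz 0.1 M [ 0.26  1.45 -0.07] 13.0
```

Request:
play_rows(increments=[[0.001,-0.0002,0,0,0.04],[0.001,-0.0002,0,0,0.04],[0.001,-0.0002,0,0,0.04],[0,0,0,0,0.04],[0,0,0,0,0.04]])

```text
t: 13.62
tcp_pos: [579.2, -199.4, 38.4]
ee_rot: [[0.983, -0.186, -0.006], [-0.186, -0.983, 0.002], [-0.007, -0.001, -1.0]]
contact_force: [-11.9, 1.3, 1.9]
width: 44.0
grasp_force: 46.3
```

```bash
python3 tilt.py
```

```text
a -9.2 l -0.49 z 38.37 Fa -11.9 Fl -1.0 Fz 1.9 M [ 0.25  1.74 -0.06] 13.625
tilt 0.121 bottom z at grip 35.4 15
[[-48.0, 41.8], [-44.0, 40.8], [-40.0, 40.6], [-36.0, 39.8], [-32.0, 39.1], [-28.0, 38.6], [-24.0, 37.8], [-20.0, 37.3], [20.0, 15.1], [24.0, 11.8], [28.0, 32.6], [32.0, 31.8], [36.0, 31.3], [40.0, 30.8], [44.0, 30.1], [48.0, 29.3], [52.0, 28.8], [56.0, 34.6], [60.0, 36.6], [64.0, 36.1], [68.0, 35.6]]
```

Request:
play_rows(increments=[[0.001,-0.0002,0,0,0.04],[0.0008,-0.00015,0,0,0.04],[0,0,0,0,0.04],[0,0,0,0,0.04]], newtons=35)

```text
t: 14.18
tcp_pos: [580.5, -199.6, 38.3]
ee_rot: [[0.983, -0.186, -0.007], [-0.186, -0.983, 0.002], [-0.008, -0.001, -1.0]]
contact_force: [-13.6, 2.0, 2.8]
width: 43.7
grasp_force: 46.3
```

```bash
python3 al.py
```

```text
a -7.86 l -0.47 z 38.26 Fa -13.8 Fl -0.6 Fz 2.8 M [ 0.27  2.01 -0.08] 14.175
```

Request:
play_rows(increments=[[0,0,-0.002,0,0.04],[0,0,-0.002,0,0.04],[0,0,0,0,0.04]])

```text
t: 14.55
tcp_pos: [580.8, -199.6, 34.4]
ee_rot: [[0.983, -0.186, -0.007], [-0.186, -0.983, 0.002], [-0.007, -0.001, -1.0]]
contact_force: [-13.2, 1.7, 4.3]
width: 43.9
grasp_force: 46.7
```

```bash
python3 al.py
```

```text
a -7.6 l -0.43 z 34.41 Fa -13.2 Fl -0.7 Fz 4.3 M [0.29 1.89 0.03] 14.55
```

Request:
play_rows(increments=[[0,0,-0.0015,0,0.04],[0,0,-0.0015,0,0.04],[0,0,0,0,0.04]])

```text
t: 14.92
tcp_pos: [580.8, -199.7, 31.4]
ee_rot: [[0.983, -0.186, -0.007], [-0.186, -0.983, 0.002], [-0.007, -0.001, -1.0]]
contact_force: [-13.3, 2.3, 3.0]
width: 44.0
grasp_force: 46.7
```

```bash
python3 tilt.py
```

```text
a -7.57 l -0.47 z 31.39 Fa -13.5 Fl -0.2 Fz 3.0 M [ 0.33  1.81 -0.08] 14.925
tilt 0.036 bottom z at grip 28.7 13
[[-48.0, 29.6], [-44.0, 29.1], [-40.0, 31.1], [-36.0, 30.3], [-32.0, 29.8], [-28.0, 29.3], [-24.0, 13.1], [-20.0, 30.6], [20.0, 12.3], [24.0, 11.3], [28.0, 26.8], [32.0, 28.3], [36.0, 27.8], [40.0, 27.3], [44.0, 26.8], [48.0, 26.1], [52.0, 16.1], [56.0, 35.1], [60.0, 36.1], [64.0, 35.8], [68.0, 35.1]]
```

Request:
play_rows(increments=[[0,0,-0.0015,0,0.04],[0,0,-0.0015,0,0.04],[0,0,0,0,0.04]])

```text
t: 15.35
tcp_pos: [581.0, -199.6, 28.5]
ee_rot: [[0.983, -0.186, -0.006], [-0.186, -0.983, 0.002], [-0.007, -0.001, -1.0]]
contact_force: [-12.2, 2.1, 4.9]
width: 44.0
grasp_force: 47.0
```

```bash
python3 al.py
```

```text
a -7.39 l -0.4 z 28.55 Fa -12.4 Fl -0.2 Fz 4.9 M [ 0.38  1.83 -0.03] 15.35
```

Request:
play_rows(increments=[[0,0,-0.001,0,0.04],[0,0,-0.001,0,0.04],[0,0,0,0,0.04]])

```text
t: 15.72
tcp_pos: [581.0, -199.7, 26.7]
ee_rot: [[0.983, -0.186, -0.006], [-0.186, -0.983, 0.002], [-0.006, -0.001, -1.0]]
contact_force: [-13.2, 2.1, 5.4]
width: 44.1
grasp_force: 47.0
```

Run:
```python
from al import *
c=read_camera("top"); cs=read_camera("side")
u,v=px(cs,s["tcp_pos"]).astype(int); u1,v1=u-55,v-40; print(u1,v1)
cv2.imwrite("pics/s5.png",cv2.resize(cs["frame"][v1:v1+75,u1:u1+100],None,fx=8,fy=8,interpolation=cv2.INTER_CUBIC))
```

```text
a -7.34 l -0.45 z 26.65 Fa -13.4 Fl -0.4 Fz 5.4 M [ 0.36  1.82 -0.04] 15.725
178 114
```

View pics/s5.png

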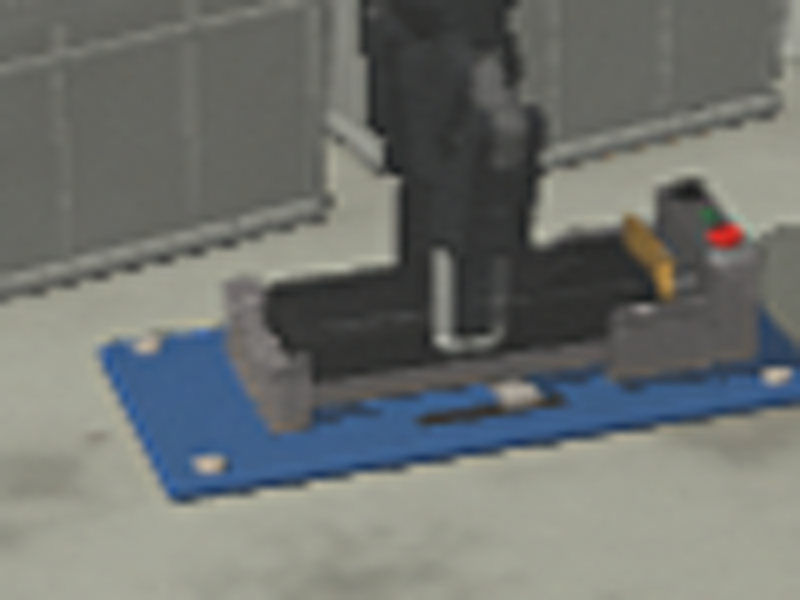

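Request:
play_rows(increments=[[0,0,-0.001,0,0.04],[0,0,-0.001,0,0.04],[0,0,0,0,0.04]])

```text
t: 16.2
tcp_pos: [581.1, -199.7, 24.8]
ee_rot: [[0.983, -0.186, -0.006], [-0.186, -0.983, 0.002], [-0.006, -0.001, -1.0]]
contact_force: [-13.6, 2.1, 6.2]
width: 43.9
grasp_force: 47.2
```

Request:
play_rows(increments=[[0,0,-0.001,0,0.04],[0,0,0,0,0.04]])

```text
t: 16.45
tcp_pos: [581.1, -199.7, 24.7]
ee_rot: [[0.983, -0.185, -0.006], [-0.185, -0.983, 0.002], [-0.006, -0.001, -1.0]]
contact_force: [-15.9, 4.4, 15.9]
width: 43.7
grasp_force: 48.3
```

Request:
play_rows(increments=[[-0.001,0.0002,0.001,0,0.04],[-0.001,0.0002,0,0,0.04],[-0.001,0.0002,0,0,0.04],[0,0,0,0,0.04]])

```text
t: 16.95
tcp_pos: [578.9, -199.2, 24.9]
ee_rot: [[0.983, -0.186, -0.004], [-0.186, -0.983, 0.001], [-0.005, -0.001, -1.0]]
contact_force: [-11.1, 3.5, 3.4]
width: 43.8
grasp_force: 47.0
```

```bash
python3 tilt.py
```

```text
a -9.52 l -0.4 z 24.91 Fa -11.6 Fl 1.4 Fz 3.4 M [0.42 1.4  0.05] 16.95
tilt 0.0 bottom z at grip 22.9 13
[[-48.0, 23.4], [-44.0, 22.9], [-40.0, 22.4], [-36.0, 9.4], [-32.0, 23.9], [-28.0, 23.4], [-24.0, 22.6], [-20.0, 22.1], [20.0, 11.6], [24.0, 11.6], [28.0, 23.4], [32.0, 22.6], [36.0, 22.1], [40.0, 9.1], [44.0, 23.9], [48.0, 23.1], [52.0, 22.6], [56.0, 3.1], [60.0, 2.4], [64.0, 1.9], [68.0, 1.1]]
```

Request:
play_rows(increments=[[-0.0005,0,0,0,0.055],[0,0,0,0,0.06],[0,0,0,0,0.06],[0,0,0.003,0,0.06],[0,0,0.01,0,0.06],[0,0,0.03,0,0.06],[0,0,0.04,0,0.06],[0,0,0.04,0,0.06],[0,0,0,0,0.06]])

```text
t: 18.12
tcp_pos: [583.0, -200.7, 152.6]
ee_rot: [[0.983, -0.186, 0.007], [-0.186, -0.983, -0.002], [0.007, 0.001, -1.0]]
contact_force: [0.6, 0.5, -0.2]
width: 60.2
grasp_force: 0.0
```

Run:
```python
from al import *
c=read_camera("top"); cs=read_camera("side")
im=np.zeros((560,800,3),np.uint8)
im[:,:400]=cv2.resize(c["frame"][112:224,140:220],None,fx=5,fy=5,interpolation=cv2.INTER_CUBIC)
im[:400,400:]=cv2.resize(cs["frame"][114:194,190:270],None,fx=5,fy=5,interpolation=cv2.INTER_CUBIC)
cv2.imwrite("pics/s6.png",im)
```

```text
a -5.17 l -1.12 z 152.57 Fa 0.5 Fl 0.6 Fz -0.2 M [-0.06 -0.   -0.03] 18.125
```

View pics/s6.png

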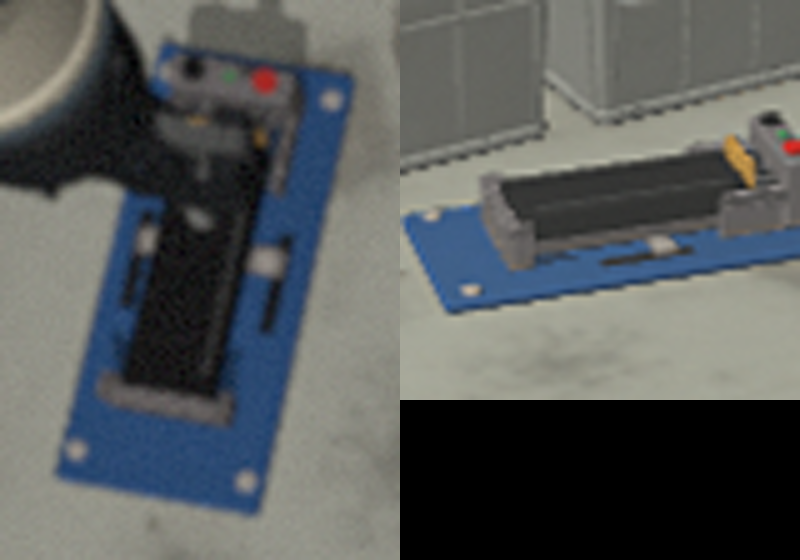

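The pack lies flat behind the end wall (tail at side crop (500,190) to (530,240)). Its nose is against the brass contact at (740,165), and the gripper is clear. I'm handing the job in.

```bash
python3 -c "
from plant import workorder; print(workorder.close_job())"
```

```text
the job is handed in; nothing more can be done
None
```

The smaller pack is loaded: its nose pushed the contact back at about 13.5 N with the tail up, it now lies flat between the end wall and the brass contact, and it is released. I handed the job in; the hand-in returned no verdict. The highest force read along the bay was about 16.5 N, a brief reading at set-down that includes floor friction.

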